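Lay the second course of cookie cartons

ROBOT

A 6-joint arm with a two-finger parallel gripper is mounted at the origin on a cart in front of the work surface, level with it; the furniture and walls round the work are solid. World frame = base frame: x ahead of the robot, y to its left, z up, the work surface at z = 0. Lengths are in m, angles in degrees, forces in N, time in s.
With the tool pointing down it reaches from about 0.325 to 0.85 m from the base axis. Payload 15.5 kg.
Tool frame: the origin (TCP) lies midway between the tips of the shut fingers; the grasp point (between the pads) lies 19 mm behind it; y points along the fingers, x is the direction in which the jaws open and shut, and the axes are right-handed (so a half turn about y gives the same grasp; the last joint's range is limited). The gripper opens to 91 mm and grips with 3 to 60 N. Pads are 32 mm wide; open, the fingers measure 118 mm over their backs; the gripper's body (76 mm by 178 mm) begins 60 mm behind the grasp point.
Start: joints at [-72.508, 28.281, 77.091, -0, 74.628, -5.472], TCP at [0.244, -0.575, 0.214] pointing down, gripper open.
Joint ranges: [-166.48, 166.48], [-47.26, 123.95], [12.59, 153.08], [-70.14, 250.14], [6.76, 159.57], [-176.63, 176.63]. Speed limits (degrees/s): [108.29, 108.29, 147.25, 172.46, 172.46, 172.46].

INTERFACE

Orientations are given as a 3x3 rotation matrix whose columns are the frame's x, y, z axes.
In Python, from bench import ctrl gives the robot as it stands. The module is installed in compiled form; this text tells all that it offers. Calls block until the motion is done:
- ctrl.goto(position, orientation): joint-space move of the TCP to a pose.
- ctrl.move_l(position, vel=0.15, ori=None, contact_N=None): straight line of the TCP; ori=None keeps the orientation; vel is the mean speed in m/s. With contact_N (N) it stops when the force on the tool has changed by that much, and returns True; else False.
- ctrl.movej(angles): joint-space move.
- ctrl.command_gripper(opening): opening from 0.0 (shut) to 1.0 (fully open); the grip force is fixed at half the most; returns when the fingers have stopped.
- ctrl.sleep(seconds).
- ctrl.ik(position, orientation): joint angles nearest the present ones, or None.
- ctrl.read_camera(name): name is "scene" or "top" or "wrist"; returns the picture (384x512x3 uint8, blue, green, red); there is no depth.
- ctrl.camera_params(name): a dict with "fx", "fy", "cx", "cy" (pixels), "pose" (4x4, takes a point from camera to world coordinates); the wrist camera has in their place "T_tool_cam" (4x4, takes a point from camera to tool coordinates, whose origin is the TCP and whose axes are the tool frame's). Camera axes: x right, y up, looking along -z (the intrinsics and any distortion apply to the point x, -y, -z); pixel columns grow to the right and rows downward; lengths in m; the calibration is good to about 2 mm. A picture is of the moment at which its call begins: read the wrist's pose just before it. camera_params takes no time and is no camera call.
A pose or a line that the arm cannot do raises ctrl.MotionError and nothing moves.
- ctrl.sign_off(): hands the job in, once; it reports no verdict.
Readings, each from a call of its own:
- ctrl.current_t(): time.
- ctrl.current_q(): joint angles.
- ctrl.current_dq(): joint speeds.
- ctrl.current_effort(): joint torques, N m.
- ctrl.current_tool_pos(): TCP position.
- ctrl.current_eef_rot(): TCP orientation.
- ctrl.current_contact_force(): force on the tool from outside, world axes, zero at the start.
- ctrl.current_wrist_torque(): the same for the moment, N m.
- ctrl.current_grip_width(): opening from 0.0 (shut) to 1.0 (fully open).
Only numpy, scipy, OpenCV 4.12 (cv2) and the standard library are available. Lean on these libraries where they do the work, as an engineer would, in place of code of your own. Each camera call takes 0.05 s, during which the arm holds its last target.

TASK

Three gold-banded cookie cartons stand in a row in the cardboard tray. Lay the two loose gold-banded cartons on them as a second course, staggered like bricks: each one flat, lengthwise along the row, and centred over one of the two gaps between the cartons below. Leave the brown-banded carton alone and do not shift the row.

Things in the scene. Friction and masses are not known exactly. Their poses are not given: they have to be found in the camera images.
- carton_gold_a: loose cream carton with a gold paper band round its middle, lying flat on the table: 90 mm long (its y axis), 50 mm wide (its x axis), 40 mm high; rigid, closed, 0.1 to 0.2 kg. Origin: centre of its underside, z up. Same as carton_gold_b; either may go over either gap
- carton_gold_b: the other loose cream carton with a gold band: 90 mm long (its y axis), 50 mm wide (its x axis), 40 mm high; rigid, closed, 0.1 to 0.2 kg. Origin: centre of its underside, z up
- bottom_row: the bottom course: three gold-banded cartons of the same size, fixed end to end along the y axis in a brown cardboard tray (60 x 300 mm, rim 14 mm high), loose on the table, 0.9 kg in all. Origin: centre of the tray's underside, z up. The cartons are centred at y = -100, 0 and +100 mm, x = 0, with 10 mm wide gaps between them centred at y = -50 and +50 mm; their flat tops are at z = 44 mm, so two cartons laid right above the gaps also stand 10 mm apart
- carton_brown: bystander: cream carton of the same size with a dark brown band, loose on the table among the gold ones (they trade places): 90 mm long (its y axis), 50 mm wide (its x axis), 40 mm high; rigid, closed, 0.1 to 0.2 kg. Origin: centre of its underside, z up
There are look-alikes about, which are no part of the job. What is shaped like the carton_gold_a but green or purple is not meant.

How it is judged (in metres and radians):
At the end, for the whole second after the job is handed in: The two loose gold-banded cartons lie still and released on top of the bottom row, one over each of its two gaps: each centred within 15 mm along and across the row, underside within 6 mm of the row's top, level within 0.1 rad and parallel to the row within 0.2 rad (about 11 degrees) (((y of carton_gold_a in the frame of bottom_row between 0.035 and 0.065 m and x of carton_gold_a in the frame of bottom_row between -0.015 and 0.015 m and z of carton_gold_a in the frame of bottom_row between 0.038 and 0.05 m and y of carton_gold_b in the frame of bottom_row between -0.065 and -0.035 m and x of carton_gold_b in the frame of bottom_row between -0.015 and 0.015 m and z of carton_gold_b in the frame of bottom_row between 0.038 and 0.05 m) or (y of carton_gold_a in the frame of bottom_row between -0.065 and -0.035 m and x of carton_gold_a in the frame of bottom_row between -0.015 and 0.015 m and z of carton_gold_a in the frame of bottom_row between 0.038 and 0.05 m and y of carton_gold_b in the frame of bottom_row between 0.035 and 0.065 m and x of carton_gold_b in the frame of bottom_row between -0.015 and 0.015 m and z of carton_gold_b in the frame of bottom_row between 0.038 and 0.05 m)) and angle between each of carton_gold_a, carton_gold_b's own z axis and vertical below 0.1 rad and angle between the y axis of each of carton_gold_a, carton_gold_b and the y axis of bottom_row, either way round below 0.2 rad and linear speed of each of carton_gold_a, carton_gold_b below 0.02 m/s); the robot touches nothing.
It fails at once if the brown-banded carton is moved by more than 20 mm (distance of carton_brown from where it was at the start of the episode above 0.02 m).
It fails at once if the bottom row is shifted by more than 20 mm (distance of bottom_row from where it was at the start of the episode above 0.02 m).
It also fails if it takes over 53 s, if anything falls off the work surface, if the arm or the gripper's body presses on something with over 40 N, if the wrist force passes 120 N, or if a joint passes its speed limit or range.

## Working session

There is one attempt and no reset: what is moved stays moved. The work goes in short steps, each a Python script; the robot and the scene stay as the last script left them, time stands still between calls to the robot, and variables do not carry over. Pictures are saved under pics/ and viewed, and the job is handed in when it is done.

```bash
mkdir -p pics
python3 - <<'E'
from bench import ctrl
import cv2,numpy as np
np.set_printoptions(precision=4,suppress=True)
for n in ["scene","top","wrist"]:
    im=ctrl.read_camera(n); cv2.imwrite(f"pics/{n}0.png",im); p=ctrl.camera_params(n); print(n,p)
print(ctrl.current_eef_rot(),ctrl.current_t())
E
```

```text
scene {'fx': 476.60514115112625, 'fy': 476.60514115112625, 'cx': 249.04258978144586, 'cy': 189.83300419361223, 'pose': array([[-0.8252,  0.2627, -0.5001, -0.1478],
       [-0.5646, -0.4094,  0.7166,  0.758 ],
       [-0.0165,  0.8737,  0.4862,  0.7142],
       [ 0.    ,  0.    ,  0.    ,  1.    ]])}
top {'fx': 382.4725992338162, 'fy': 382.4725992338162, 'cx': 249.24650204778567, 'cy': 187.16357829849906, 'pose': array([[ 0.0292,  0.9897, -0.1403,  0.4077],
       [-0.9993,  0.0321,  0.0186, -0.2109],
       [ 0.023 ,  0.1397,  0.9899,  0.974 ],
       [ 0.    ,  0.    ,  0.    ,  1.    ]])}
wrist {'fx': 297.2411721241243, 'fy': 297.2411721241243, 'cx': 258.0258418261803, 'cy': 197.8462821556867, 'T_tool_cam': array([[ 1.    ,  0.    , -0.0004, -0.0004],
       [-0.0004,  0.2446, -0.9696, -0.169 ],
       [ 0.    ,  0.9696,  0.2446,  0.0684],
       [ 0.    ,  0.    ,  0.    ,  1.    ]])}
[[ 0.3901 -0.0003  0.9208]
 [-0.9208  0.0009  0.3901]
 [-0.001  -1.      0.0001]] 0.15
```

View pics/top0.png

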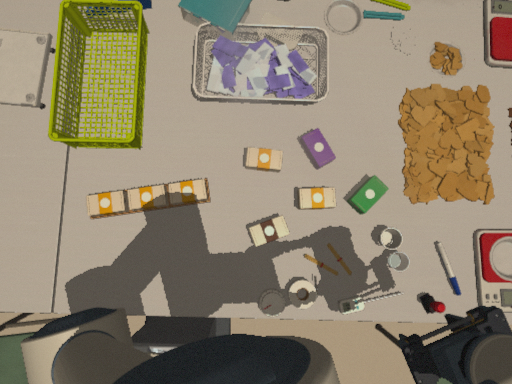

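View pics/scene0.png

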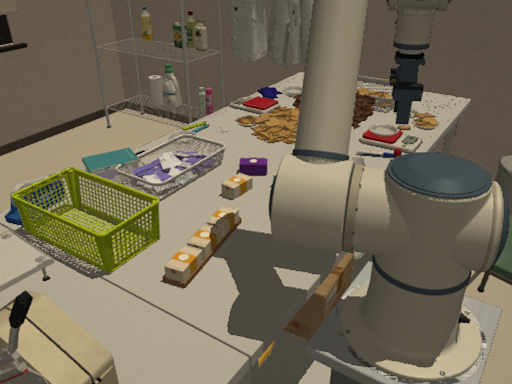

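View pics/wrist0.png

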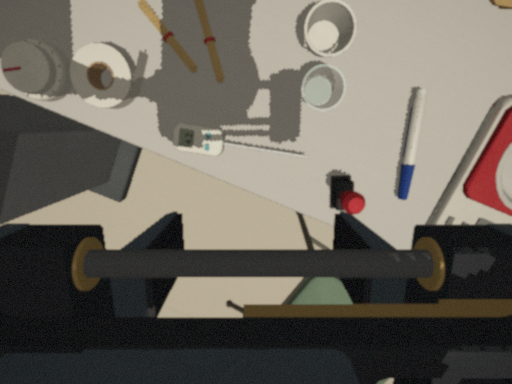

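In the top view, the candidates are gold-banded cartons at (264,159) and (317,197), brown-banded at (269,230), purple at (318,148), green at (368,194), and the row at about (148,198). I choose the two gold ones and will check them in a close crop with a segmentation.

```bash
cat > h.py <<'E'
import cv2,numpy as np
np.set_printoptions(precision=4,suppress=True)
def ray(p,T,uv):
    d=np.array([(uv[0]-p['cx'])/p['fx'],-(uv[1]-p['cy'])/p['fy'],-1.0])
    return T[:3,3],T[:3,:3]@d
def plane(p,T,uv,z):
    o,d=ray(p,T,uv); return o+d*(z-o[2])/d[2]
E
python3 - <<'E'
from bench import ctrl
from h import *
im=cv2.imread("pics/top0.png"); p=ctrl.camera_params("top")
cv2.imwrite("pics/crop0.png",cv2.resize(im[130:255,75:405],None,fx=2.4,fy=2.4,interpolation=cv2.INTER_CUBIC))
hsv=cv2.cvtColor(im,cv2.COLOR_BGR2HSV)
for c in [(264,150),(252,158),(264,163),(310,205),(262,240),(230,180),(230,230),(105,198),(280,225)]: print(c,hsv[c[1],c[0]])
E
```

```text
(264, 150) [ 18 180 198]
(252, 158) [ 18  69 207]
(264, 163) [ 18 178 195]
(310, 205) [ 22  61 210]
(262, 240) [ 27  53 210]
(230, 180) [ 17  43 179]
(230, 230) [ 17  45 180]
(105, 198) [ 21  68 205]
(280, 225) [ 23  59 211]
```

View pics/crop0.png

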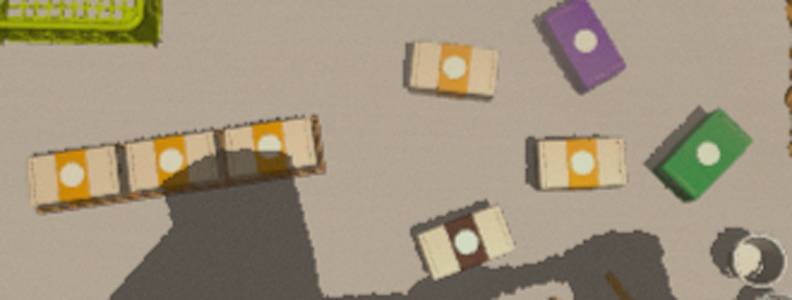

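The crop confirms it: cartons at (264,159) and (317,197) have gold bands, (269,230) is dark brown. Now I'll measure them.

Run:
```python
from bench import ctrl
from h import *
im=cv2.imread("pics/top0.png"); p=ctrl.camera_params("top"); T=p['pose']
hsv=cv2.cvtColor(im,cv2.COLOR_BGR2HSV).astype(int)
h,s,v=hsv[...,0],hsv[...,1],hsv[...,2]
def disc(c,r=6):
    # bright low-sat blob inside band
    m=np.zeros(im.shape[:2],np.uint8); x,y=c
    m[y-r:y+r+1,x-r:x+r+1]=(s[y-r:y+r+1,x-r:x+r+1]<110)
    n,l,st,ce=cv2.connectedComponentsWithStats(m)
    k=l[y,x]; return ce[k],st[k,4]
D={}
for n,c,z in [("goldA",(264,158),.04),("goldB",(317,197),.04),("brown",(269,230),.04),("r1",(105,203),.044),("r2",(146,197),.044),("r3",(187,190),.044)]:
    ce,a=disc(c,5 if n[0]!='b' else 4); D[n]=plane(p,T,ce,z); print(n,ce,a,D[n])
print("row len",np.linalg.norm(D['r1']-D['r3']),"mean",(D['r1']+D['r2']+D['r3'])/3)
d=D['r1']-D['r3'];print("row yaw of +y",np.degrees(np.arctan2(-d[0],d[1])))
m=((v>186)&(((s>55))|(s<40))).astype(np.uint8)
for n,c in [("goldA",(264,158)),("goldB",(317,197)),("brown",(269,230))]:
    mm=np.zeros_like(m); mm[c[1]-22:c[1]+22,c[0]-28:c[0]+28]=m[c[1]-22:c[1]+22,c[0]-28:c[0]+28]
    mm=cv2.morphologyEx(mm,cv2.MORPH_CLOSE,np.ones((3,3)))
    cs,_=cv2.findContours(mm,cv2.RETR_EXTERNAL,cv2.CHAIN_APPROX_NONE); k=max(cs,key=cv2.contourArea)
    B=cv2.boxPoints(cv2.minAreaRect(k)); W=np.array([plane(p,T,b,.04) for b in B])
    e=[W[1]-W[0],W[2]-W[1]]; L=max(e,key=np.linalg.norm)
    print(n,"sides",[np.linalg.norm(x) for x in e],"ctr",W.mean(0),"yaw",np.degrees(np.arctan2(-L[0],L[1]))%180)
q=ctrl.camera_params('wrist');
```

```text
goldA [263.9324 157.6081] 74 [ 0.6158 -0.2629  0.04  ]
goldB [317.2237 197.3026] 76 [ 0.5203 -0.3969  0.04  ]
brown [268.95 230.05] 80 [ 0.4364 -0.2794  0.04  ]
r1 [104.5455 202.4545] 77 [0.4908 0.1208 0.044 ]
r2 [145.9733 196.56  ] 75 [0.5083 0.0221 0.044 ]
r3 [186.8933 190.4667] 75 [ 0.5264 -0.0763  0.044 ]
row len 0.20028041469597635 mean [0.5085 0.0222 0.044 ]
row yaw of +y 10.253099099468644
goldA sides [np.float64(0.04693232544010742), np.float64(0.08776171584357283)] ctr [ 0.6152 -0.2634  0.04  ] yaw 176.14650999275574
goldB sides [np.float64(0.08705727383989079), np.float64(0.04724900838251916)] ctr [ 0.5199 -0.3977  0.04  ] yaw 1.855345599442387
brown sides [np.float64(0.08819552060603676), np.float64(0.047455581244453496)] ctr [ 0.4359 -0.2799  0.04  ] yaw 20.068931476672475
```

Measurements agree: row pitch is 100 mm, and the sides and centres match what they must be to 1–3 mm. I'll check IK for all poses, then pick the first carton.

```bash
cat >> h.py <<'E'
def R(deg,sgn=1):
    t=np.radians(deg); x=sgn*np.array([np.cos(t),np.sin(t),0]); y=np.array([0,0,-1.]); return np.stack([x,y,np.cross(x,y)],1)
A=(np.array([.6155,-.263]),-3.9); B=(np.array([.520,-.3972]),1.9)
ROW=np.array([.5085,.0222]); RY=10.25
yv=np.array([-np.sin(np.radians(RY)),np.cos(np.radians(RY))])
GP=ROW+.05*yv; GM=ROW-.05*yv
P=lambda xy,z: np.array([xy[0],xy[1],z])
E
python3 - <<'E'
from bench import ctrl
from h import *
print(GP,GM)
for s in (1,-1):
  for n,(xy,a) in dict(A=A,B=B,GP=(GP,RY),GM=(GM,RY)).items():
    print(s,n,ctrl.ik(P(xy,.16),R(a,s)),ctrl.ik(P(xy,.008),R(a,s)))
E
```

```text
[0.4996 0.0714] [ 0.5174 -0.027 ]
1 A [-28.2454  34.7303  73.881   -0.      71.3888 -24.3454] [-28.2454  44.9141  80.4373  -0.      54.6486 -24.3454]
1 B [-42.6002  33.5644  76.2516  -0.      70.184  -44.5002] [-42.6002  44.0377  82.8338  -0.      53.1284 -44.5002]
1 GP [ 1.3513 22.4925 97.7243 -0.     59.7831 -8.8987] [  1.3513  36.6175 105.1656  -0.      38.2169  -8.8987]
1 GM [ -9.5931  23.4628  95.9319  -0.      60.6053 -19.8431] [ -9.5931  37.1822 103.2483  -0.      39.5696 -19.8431]
-1 A [-28.2454  34.7303  73.881   -0.      71.3888 155.6546] [-28.2454  44.9141  80.4373  -0.      54.6486 155.6546]
-1 B [-42.6002  33.5644  76.2516  -0.      70.184  135.4998] [-42.6002  44.0377  82.8338  -0.      53.1284 135.4998]
-1 GP [  1.3513  22.4925  97.7243  -0.      59.7831 171.1013] [  1.3513  36.6175 105.1656  -0.      38.2169 171.1013]
-1 GM [ -9.5931  23.4628  95.9319  -0.      60.6053 160.1569] [ -9.5931  37.1822 103.2483  -0.      39.5696 160.1569]
```

Run:
```python
from bench import ctrl
from h import *
xy,a=B
ctrl.goto(P(xy,.13),R(a)); print(ctrl.current_t())
cv2.imwrite("pics/w1.png",ctrl.read_camera("wrist"))
ctrl.move_l(P(xy,.05),vel=.2)
print(ctrl.move_l(P(xy,.008),vel=.1,contact_N=8),ctrl.current_tool_pos())
ctrl.command_gripper(0.3); print("w",ctrl.current_grip_width()*91,ctrl.current_t())
ctrl.move_l(P(xy,.15),vel=.2); print("w",ctrl.current_grip_width()*91,ctrl.current_t(),ctrl.current_contact_force())
cv2.imwrite("pics/w2.png",np.hstack([ctrl.read_camera("wrist")]))
```

```text
1.4333
False [ 0.5202 -0.3974  0.0084]
w 49.91571613384786 3.3
w 50.252942170339644 4.1583 [ 0.3021  0.1758 -1.436 ]
```

View pics/w2.png

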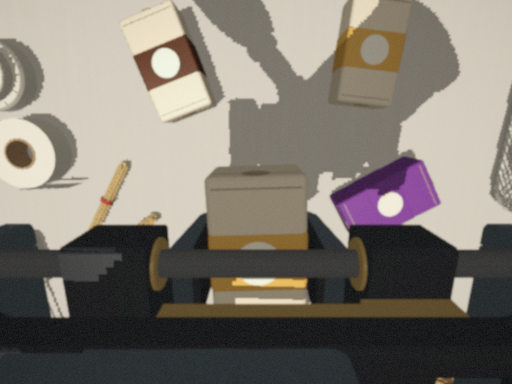

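View pics/w1.png

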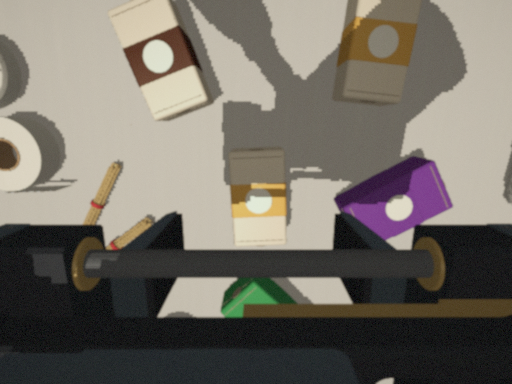

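Carton held at a width of 50 mm; the brown one at (165,62) and the other gold one at (375,48) haven't moved. I check the first measurement against w1, then go over the row and look.

Run:
```python
from bench import ctrl
from h import *
q=ctrl.camera_params("wrist")
M=np.eye(4); M[:3,:3]=R(B[1]); M[:3,3]=P(B[0],.13); T=M@q['T_tool_cam']
for uv in [(259,202),(384,41),(158,56)]: print(uv,plane(q,T,uv,.04))
ctrl.goto(P(GM-.06*yv,.17),R(RY)); print(ctrl.current_t())
M[:3,:3]=ctrl.current_eef_rot(); M[:3,3]=ctrl.current_tool_pos(); np.save("M3.npy",M)
cv2.imwrite("pics/w3.png",ctrl.read_camera("wrist")); cv2.imwrite("pics/t3.png",ctrl.read_camera("top"))
```

```text
(259, 202) [ 0.5206 -0.3976  0.04  ]
(384, 41) [ 0.6151 -0.2622  0.04  ]
(158, 56) [ 0.4355 -0.2792  0.04  ]
5.4
```

View pics/w3.png

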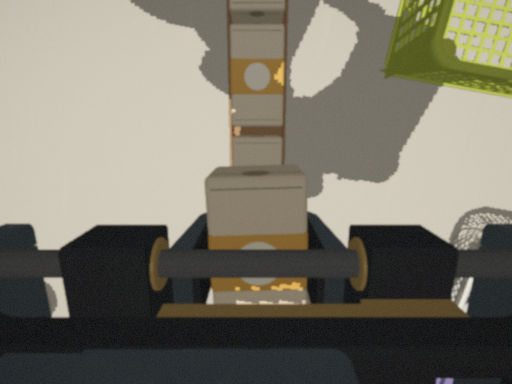

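The wrist and top views agree within 1.5 mm. This view shows the row parallel to the held carton, r2's disc at (257,76) and gaps at rows ~18 and ~131. I check those, then place.

Run:
```python
from bench import ctrl
from h import *
q=ctrl.camera_params("wrist"); T=np.load("M3.npy")@q['T_tool_cam']
c=plane(q,T,(257,76),.044); print("r2",c, "diff",c[:2]-ROW)
print("gap edges", [float((plane(q,T,(257,v),.044)[:2]-ROW)@yv) for v in (125,136,12,23)])
ctrl.goto(P(GP,.13),R(RY))
ctrl.move_l(P(GP,.07),vel=.2)
print(ctrl.move_l(P(GP,.0515),vel=.03,contact_N=4),ctrl.current_tool_pos(),ctrl.current_contact_force())
ctrl.command_gripper(1.0); 
ctrl.move_l(P(GP,.17),vel=.2); print(ctrl.current_t())
M=np.eye(4);M[:3,:3]=ctrl.current_eef_rot(); M[:3,3]=ctrl.current_tool_pos(); np.save("M4.npy",M)
cv2.imwrite("pics/w4.png",ctrl.read_camera("wrist"))
```

```text
r2 [0.5077 0.0219 0.044 ] diff [-0.0008 -0.0003]
gap edges [-0.04428921829372388, -0.05467343439644307, 0.05265259127949777, 0.04392977106026489]
True [0.4995 0.0714 0.0518] [ 0.7859 -0.0656  6.0295]
8.7583
```

View pics/w4.png

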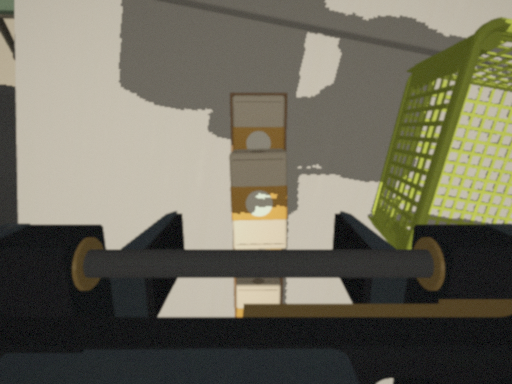

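The first carton lies straight on the row, its disc at (259,203), contact at the expected height. Now the second.

Run:
```python
from bench import ctrl
from h import *
q=ctrl.camera_params("wrist"); T=np.load("M4.npy")@q['T_tool_cam']
d=plane(q,T,(259,203),.084)[:2]-ROW; r=plane(q,T,(258,141),.044)[:2]-ROW
xv=np.array([yv[1],-yv[0]]); print("placed in row frame",d@xv,d@yv,"r1 disc",r@xv,r@yv)
xy,a=A
ctrl.goto(P(xy,.13),R(a)); 
M=np.eye(4);M[:3,:3]=ctrl.current_eef_rot(); M[:3,3]=ctrl.current_tool_pos()
im=ctrl.read_camera("wrist"); cv2.imwrite("pics/w5.png",im)
np.save("M5.npy",M); print(ctrl.current_t())
ctrl.move_l(P(xy,.05),vel=.2)
print(ctrl.move_l(P(xy,.008),vel=.1,contact_N=8),ctrl.current_tool_pos())
ctrl.command_gripper(0.3); print("w",ctrl.current_grip_width()*91,ctrl.current_t())
ctrl.move_l(P(xy,.17),vel=.2); print("w",ctrl.current_grip_width()*91)
ctrl.goto(P(GM-.06*yv,.18),R(RY)); print(ctrl.current_t())
M[:3,:3]=ctrl.current_eef_rot(); M[:3,3]=ctrl.current_tool_pos(); np.save("M6.npy",M)
cv2.imwrite("pics/w6.png",ctrl.read_camera("wrist"))
```

```text
placed in row frame -9.526866285446688e-05 0.05012668882221483 r1 disc -0.0010483179616973101 0.10182400896547962
10.1917
False [ 0.6158 -0.2631  0.0084]
w 49.574545346441354 12.0167
w 49.76272330941449
13.7833
```

View pics/w5.png

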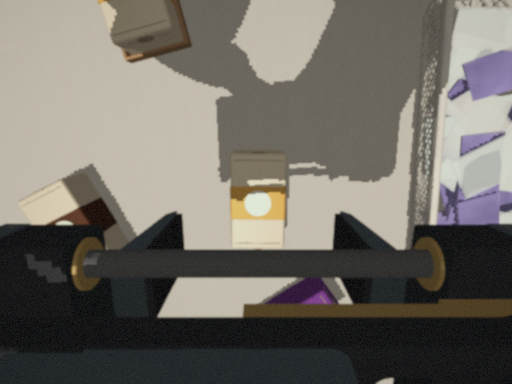

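View pics/w6.png

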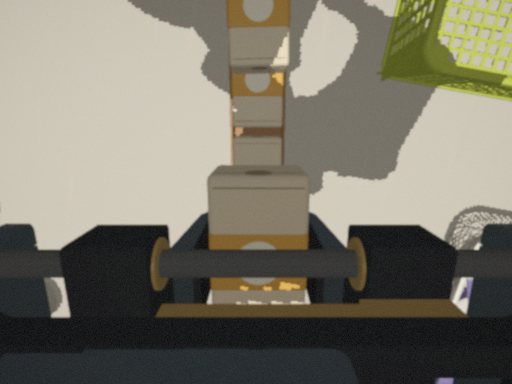

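The second carton was gripped on its centre, with the disc at (258,204) beforehand. The placed carton's near end is at row 66 and the row is unmoved. I place the second.

Run:
```python
from bench import ctrl
from h import *
q=ctrl.camera_params("wrist"); T=np.load("M6.npy")@q['T_tool_cam']
xv=np.array([yv[1],-yv[0]])
for uv,z in [((258,8),.084),((258,66),.084),((257,131),.044)]:
    d=plane(q,T,uv,z)[:2]-ROW; print(uv,d@xv,d@yv)
ctrl.goto(P(GM,.15),R(RY))
ctrl.move_l(P(GM,.07),vel=.2)
print(ctrl.move_l(P(GM,.0515),vel=.03,contact_N=4),ctrl.current_tool_pos(),ctrl.current_contact_force())
ctrl.command_gripper(1.0)
ctrl.move_l(P(GM,.17),vel=.2)
ctrl.goto(P(GM-.09*yv,.22),R(RY))
M=np.eye(4);M[:3,:3]=ctrl.current_eef_rot(); M[:3,3]=ctrl.current_tool_pos(); np.save("M7.npy",M)
cv2.imwrite("pics/w7.png",ctrl.read_camera("wrist"))
ctrl.movej([-72.508, 28.281, 77.091, 0, 74.628, -5.472])
cv2.imwrite("pics/t7.png",ctrl.read_camera("top")[110:270,60:400].repeat(2,0).repeat(2,1))
cv2.imwrite("pics/s7.png",ctrl.read_camera("scene")[190:310,140:280].repeat(4,0).repeat(4,1)); print(ctrl.current_t())
```

```text
(258, 8) -0.00015948354909149808 0.046789596874012816
(258, 66) -0.00015372747346097216 0.004260572896056563
(257, 131) -0.001143285840345829 -0.04918615269615761
True [ 0.5173 -0.027   0.0518] [-0.1589 -0.3354  5.113 ]
19.475
```

View pics/t7.png

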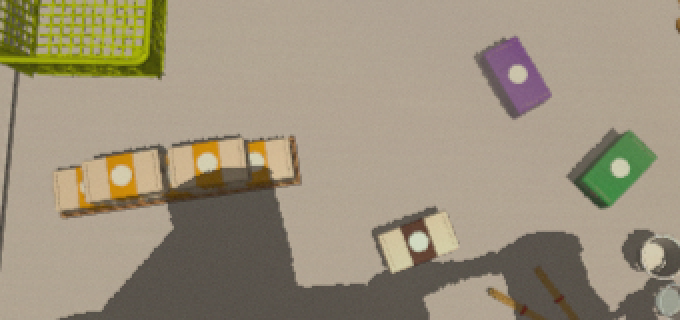

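View pics/s7.png

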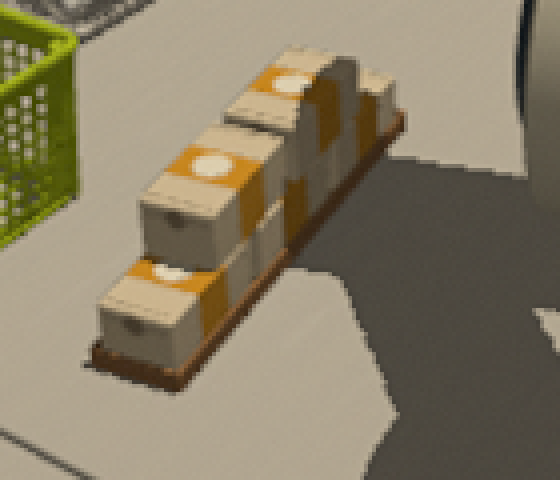

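View pics/w7.png

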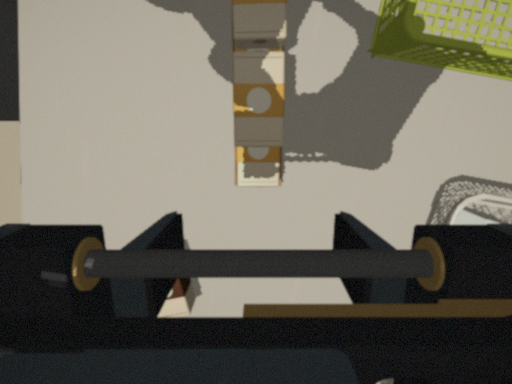

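Both upper cartons lie flat and straddle the gaps. In the top crop their discs are at (121,175) and (207,162), and the brown carton's is at (419,242). I do a last numeric check from the top view, then hand in.

Run:
```python
from bench import ctrl
from h import *
p=ctrl.camera_params("top"); xv=np.array([yv[1],-yv[0]])
for uv in [(121,175),(207,162)]:
    d=plane(p,p['pose'],(uv[0]/2+59.75,uv[1]/2+109.75),.084)[:2]-ROW; print(d@xv,d@yv)
print("brown",plane(p,p['pose'],(419/2+59.75,242/2+109.75),.04))
q=ctrl.camera_params("wrist"); T=np.load("M7.npy")@q['T_tool_cam']
for uv,z in [((259,100),.084),((258,152),.044)]:
    d=plane(q,T,uv,z)[:2]-ROW; print("wrist",d@xv,d@yv)
ctrl.sign_off(); print(ctrl.current_t())
```

```text
0.000837610450080536 0.04981092847980959
0.0014382246584012188 -0.05035825968264698
brown [ 0.4347 -0.2802  0.04  ]
wrist 2.2857875762314465e-05 -0.05036752419841974
wrist -0.00108338159548537 -0.10435162184812
the job is handed in; nothing more can be done
the job is handed in; nothing more can be done
```

I laid the two loose gold-banded cartons on the row, one over each gap, and handed the job in. The clock stood at 19.5 s of the allowed 53 s at the last reading before handing in.

- **Placement:** in the row's frame, the top camera puts the two centres at y = +49.8 mm and −50.4 mm, each within 1.5 mm across the row. The wrist camera agrees, at +50.1 mm and −50.4 mm. Both cartons touched down at the expected height, with about 5–6 N of contact force. They look flat and parallel to the row in the pictures; I did not measure their tilt.
- **Brown carton:** it reads within 2 mm of where it started, which is about the calibration error.
- **Row:** I saw no sign that it shifted. After the first placing, its discs and gap read within 2 mm of the first measurement.
- **Disagreement:** in the last wrist view, the disc on the row's end carton read 4 mm too far out (−104 mm instead of −100 mm). The new carton partly hides that disc, which pushes its visible centre outward, so I take this as an effect of the view and not a shift of the row.

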